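Walk the die block round and square it to the fence

TASK

Using only pushes of the fingertips, walk the heavy die block round on the bench, a corner at a time and clear of the fence, until one of its long sides looks squarely at the fence; then push it up until that long side lies flush against the fence, backed by it along its whole length, and let go. The block stays flat on the bench, never lifted or tipped; no corner of it may strike the fence while it is still askew, and the other things on the bench stay where they are.

Things in the scene. Friction and masses are not known exactly. Their poses are not given: they have to be found in the camera images.
- die_block: loose matt grey aluminium die block, 90 mm (its x) by 120 mm (its y) by 36 mm high, sides upright and plain, in the top a round impression and four small screws, 4 mm deep. 0.7 to 0.95 kg, slides at about 3 to 9 N. Origin at the centre of its underside, z up, y along the long sides (alike; either may go to the fence). Starts 40 to 90 degrees from square, its centre 110 to 135 mm before the fence
- fence: straight steel rail fixed to the bench beyond the block, 260 mm long (its y), 22 mm thick, 30 mm high, with two bolted lugs behind. Origin on the bench under the middle of its working face, towards the robot; x points away from the robot into the rail, square to the face; y along the face to the left. A flush block has its centre 45 mm in front of the face
- ring_gauge: plain steel ring gauge, 39 mm across, 17 mm high, lying to the left of the fence (bystander); origin under its centre
- gauge_block: small steel gauge block, 9 x 35 x 20 mm high, standing behind the fence (bystander); origin under its centre
- vee_block: steel V block, 44 x 46 x 35 mm high, at the left near the vice (bystander); origin under its centre
- screwdriver: red-handled screwdriver, 120 mm long, 20 mm high, lying crosswise along the bench's near edge (bystander); origin under its centre
- caliper: vernier caliper, 67 x 204 x 10 mm, lying at the near right (bystander); origin under its centre
- turned_part_a: stepped turned part, 29 mm across, 17 mm high, on the bench at the right, the nearer of the two loose ones to the work (bystander); origin under its centre
- turned_part_b: a like turned part farther to the right (bystander); origin under its centre

How it is judged (in metres and radians):
On the way:
1. a long side of the block looks squarely at the fence (within 7 degrees) while the block is still at least 10 mm clear of it (angle between the y axis of die_block and the y axis of fence, either way round below 0.12 rad and x of die_block in the frame of fence below -0.055 m), for 0.1 s.
At the end, for the whole second after the job is handed in: The block rests flat on the bench with a long side against the fence: within 2 degrees of parallel, gap at most 3.5 mm, its centre within 72 mm of the middle of the fence so that the fence backs its whole length, and at rest (angle between the y axis of die_block and the y axis of fence, either way round below 0.035 rad and x of die_block in the frame of fence between -0.0485 and -0.0425 m and y of die_block in the frame of fence between -0.072 and 0.072 m and height (world z) of die_block below 0.004 m and angle between die_block's own z axis and vertical below 0.03 rad and linear speed of die_block below 0.01 m/s and angular speed of die_block below 0.05 rad/s); the robot touches nothing.
It fails at once if the block is lifted or tipped (height (world z) of die_block above 0.009 m or angle between die_block's own z axis and vertical above 0.12 rad).
It fails at once if a corner of the block strikes the fence while the block is more than 8.5 degrees askew (contact force between die_block and fence above 1 N and angle between the y axis of die_block and the y axis of fence, either way round above 0.15 rad).
It fails at once if another thing on the bench is moved by more than 15 mm (distance of any of ring_gauge, gauge_block, vee_block, screwdriver, caliper, turned_part_a, turned_part_b from where it was at the start of the episode above 0.015 m).
It also fails if it takes over 67 s, if anything falls off the work surface, if the arm or the gripper's body presses on something with over 40 N, if the wrist force passes 120 N, or if a joint passes its speed limit or range.

ROBOT

A 7-joint arm with a two-finger parallel gripper is mounted at the origin on a cart in front of the work surface, level with it; the furniture and walls round the work are solid. World frame = base frame: x ahead of the robot, y to its left, z up, the work surface at z = 0. Lengths are in m, angles in degrees, forces in N, time in s.
With the tool pointing down it reaches from about 0.425 to 0.875 m from the base axis. Payload 4.7 kg.
Tool frame: the origin (TCP) lies at the very end of the fingers, on their centre line; the grasp point (between the pads) lies 19 mm behind it; z points along the fingers, y is the direction in which the jaws open and shut (so a half turn about z gives the same grasp; the last joint's range is limited). The gripper opens to 87 mm and grips with 3 to 60 N. Pads are 19 mm wide; open, the fingers measure 117 mm over their backs; the gripper's body (75 mm by 190 mm) begins 51 mm behind the grasp point.
Start: joints at [-75.338, 18.392, -4.016, 83.108, 1.295, 78.541, -3.26], TCP at [0.156, 0.631, 0.223] pointing down, gripper open.
Joint ranges: [-163.93, 163.93], [-17.29, 119.83], [-79.2, 71.16], [3.27, 140.29], [-89.18, 269.18], [5.43, 117.66], [-154.24, 154.24]. Speed limits (degrees/s): [147.25, 147.25, 180, 180, 180, 180, 180].

INTERFACE

Orientations are given as [roll, pitch, yaw] about the fixed x, y, z axes, in that order (R = Rz(yaw) Ry(pitch) Rx(roll)).
In Python, from cell import monitor, imaging, ticket, spot_in, pinpoint gives the robot as it stands.
- The arm moves only by the tool servo_tool, never from a script. Its argument "targets" is a list of rows, each a list of 5 numbers: the opening in per cent of the stroke, from 0 (shut) to 100 (fully open), then the shift along the tool's x, y, z in m, then the turn about the tool's z in rad. In form: [[grip, dx, dy, dz, turn], ...]. A call has 1 to 5 rows; each row is the pose to reach, as a shift and turn from the pose commanded when the call began, along the tool's axes at that moment; what a row does not reach only later rows make up. A row lasts 1/8 s, in which the tool goes at most 62.5 mm and 10.7 degrees, less where a joint would pass 70% of its speed; a pose out of reach is approached as far as the arm can. A call with a gripper value outside its range is refused whole. The fingers move at their own pace and stop on an object; "grip_force" is the grip in N (left out, the last holds). Time passes only in rows, so rows that repeat a pose let the fingers close. It gives the time, the measured TCP pose, the force and the opening at its end, in the units of the state.
- monitor.get_obs(): the state, without advancing time (a new reading comes with each control period).
- imaging.read_camera(name): name is "scene" or "top"; returns a dict with "frame" (384x512x3 uint8, blue, green, red), "depth" (384x512 float32, m along the optical axis (not along the pixel's ray), 0 where there is no reading), "K" (3x3 intrinsics, pixels), "k1" (the pictures are not rectified: a ray, as slopes to the right and down, at radius r is drawn at 1 + k1 r^2 times it, then the intrinsics apply), "world_from_camera" (4x4, takes a point from camera to world coordinates). Camera axes: x right, y down, z forward; pixel columns grow to the right and rows downward; lengths in m; the calibration is good to about 2 mm. A picture is of the moment at which its call begins.
- ticket.sign_off(): hands the job in, once; it reports no verdict.
Trained networks look in the newest picture that a camera, given by its name, has taken for a name from the list of things; names that differ only in an ending like _2 or _b are one class to them, and where a whole thing is asked for, a point or a joint stands for the part that bears it (a point fixed in the world has none). Each returns a list of dicts, best first, with "confidence" (0 to 1); they miss things now and then, are a little off and sometimes report something else, mostly with a low value. They report only what shows in the picture. A call takes as long as a camera call.
- spot_in(camera, label): "at" ([column, row] in pixels, amid what is visible of it).
- pinpoint(camera, label): "at" ([column, row] in pixels: a listed point, or the origin of a listed thing).
The state is a dict: "time_s": time; "qpos": joint angles; "joint_velocities": joint speeds; "effort": joint torques, N m; "tool_pos": TCP position; "tool_rot": TCP orientation; "force": force on the tool from outside, world axes, zero at the start; "wrist_torque": the same for the moment, N m; "grip_width": finger opening in m.
Only numpy, scipy, OpenCV 4.12 (cv2) and the standard library are available. Lean on these libraries where they do the work, as an engineer would, in place of code of your own. Each camera call takes 0.05 s, during which the arm holds its last target.

## Working session

There is one attempt and no reset: what is moved stays moved. The work goes in short steps, Python scripts to look and compute and a tool call to move; the robot and the scene stay as the last step left them, time stands still between calls to the robot, and variables do not carry over. Pictures are saved under pics/ and viewed, and the job is handed in when it is done.

Besides the shell and the picture viewer there is one more tool, called by a JSON object that holds its "api" and its "payload". servo_tool: Moves the arm, as the interface text tells. Its arguments: {"type":"object","properties":{"targets":{"type":"array","items":{"type":"array","items":{"type":"number"}}},"grip_force":{"type":"number"}},"required":["targets"]}

```bash
ls; mkdir -p pics
cat > h.py <<'E'
import numpy as np,cv2
from cell import monitor,imaging,ticket,spot_in,pinpoint
def proj(c,P):
    P=np.atleast_2d(P);T=np.linalg.inv(c["world_from_camera"]);q=P@T[:3,:3].T+T[:3,3]
    s=q[:,:2]/q[:,2:];r2=(s**2).sum(1,keepdims=True);s=s*(1+c["k1"]*r2)
    K=np.array(c["K"]);return s@K[:2,:2].T+K[:2,2]
def slopes(c,px):
    K=np.array(c["K"]);d=(np.atleast_2d(px)-K[:2,2])@np.linalg.inv(K[:2,:2]).T;s=d.copy()
    for _ in range(10): s=d/(1+c["k1"]*(s**2).sum(1,keepdims=True))
    return s
def onplane(c,px,z):
    s=slopes(c,px);T=np.array(c["world_from_camera"]);r=np.c_[s,np.ones(len(s))]@T[:3,:3].T
    t=(z-T[2,3])/r[:,2];return T[:3,3]+r*t[:,None]
def cloud(c):
    h,w=c["depth"].shape;v,u=np.mgrid[:h,:w];px=np.c_[u.ravel(),v.ravel()].astype(float)
    s=slopes(c,px);d=c["depth"].ravel();T=np.array(c["world_from_camera"])
    P=(np.c_[s,np.ones(len(s))]*d[:,None])@T[:3,:3].T+T[:3,3];P[d==0]=np.nan
    return P.reshape(h,w,3)
E
python3 - <<'E'
from h import *
print(monitor.get_obs())
for n in("scene","top"):
    c=imaging.read_camera(n);cv2.imwrite(f"pics/{n}0.png",c["frame"]);print(n,c["K"],c["k1"],c["world_from_camera"])
    for l in("die_block","fence","ring_gauge","turned_part_a","gauge_block"):
        r=pinpoint(n,l)[:2]; print(l,[(x["at"],round(x["confidence"],2),onplane(c,x["at"],0).round(3)[0][:2]) for x in r])
E
```

```text
pics
{'time_s': 0.0, 'qpos': array([-75.33928169,  18.44033943,  -4.01676353,  83.17520859,
         1.29315318,  78.54086018,  -3.26043495]), 'joint_velocities': array([ 0.09167921, -0.01412666, -0.00317617,  0.00771308,  0.05764086,
       -0.09134946, -0.03623793]), 'effort': array([-4.92460174e-06, -4.91273725e+01, -4.03602831e-01, -3.12526309e+01,
       -6.39149174e-02,  4.36471682e-02,  1.60568616e-04]), 'tool_pos': array([0.15552044, 0.6305448 , 0.22144448]), 'tool_rot': array([-1.79888739e+02,  3.57020044e-03,  1.66149407e+02]), 'force': array([-0.14055473, -0.24572858, -0.24354399]), 'wrist_torque': array([-0.02796542, -0.01627776,  0.02110967]), 'grip_width': 0.08700313725965592}
scene [[383.82501914   0.         259.89024039]
 [  0.         383.82501914 188.27198273]
 [  0.           0.           1.        ]] -0.08590289316389786 [[-0.9069133  -0.29591467  0.29990463  0.25058168]
 [-0.42127743  0.6271218  -0.65516683  0.61375889]
 [ 0.00579675 -0.72052256 -0.69340726  0.71315649]
 [ 0.          0.          0.          1.        ]]
die_block [([253.1, 200.5], 0.85, array([
[... 358 characters left out ...]
 [[402.87857006   0.         255.14707911]
 [  0.         402.87857006 184.71578567]
 [  0.           0.           1.        ]] -0.09658487319412655 [[-0.01108027 -0.98856659  0.15037724  0.40595411]
 [-0.99956808  0.01504386  0.02524563 -0.03708442]
 [-0.02721924 -0.15003256 -0.9883063   1.01917758]
 [ 0.          0.          0.          1.        ]]
die_block [([254.4, 188.9], 0.55, array([ 0.55 , -0.009])), ([354.9, 192.8], 0.49, array([ 0.536, -0.265]))]
fence [([252.3, 141.8], 0.84, array([ 0.674, -0.005]))]
ring_gauge [([163.5, 160.2], 0.43, array([0.629, 0.228]))]
turned_part_a [([356.9, 196.5], 0.6, array([ 0.527, -0.27 ]))]
gauge_block [([231.2, 128.7], 0.53, array([0.711, 0.05 ]))]
```

View pics/scene0.png

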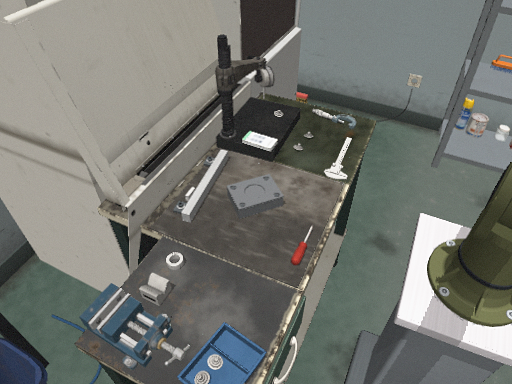

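View pics/top0.png

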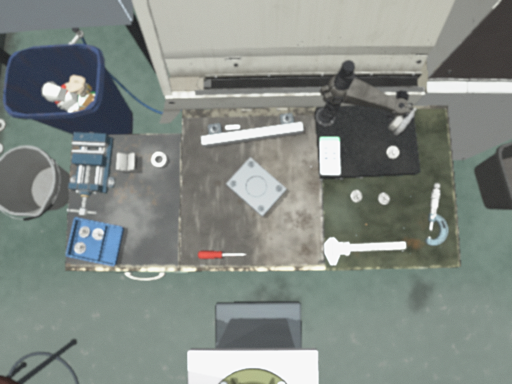

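The block sits at about (255,187) in the top image, askew. The fence runs from (202,138) to (303,127), with the gauge block behind it at (231,128). A tall stand is at the right end of the fence. Next I'll fit the poses from depth.

```bash
cat >> h.py <<'E'
def fitrect(xy):
    r=cv2.minAreaRect((xy*1000).astype(np.float32));return r,cv2.boxPoints(r)/1000
def block(c,vis=None,roi=(.40,.72,-.16,.16)):
    P=cloud(c);X,Y,Z=P[...,0],P[...,1],P[...,2]
    m=(np.abs(Z-.036)<.0045)&(X>roi[0])&(X<roi[1])&(Y>roi[2])&(Y<roi[3])
    m=m.astype(np.uint8);m=cv2.morphologyEx(m,cv2.MORPH_OPEN,np.ones((3,3)))
    n,l,s,_=cv2.connectedComponentsWithStats(m);k=1+np.argmax(s[1:,4]);px=np.argwhere(l==k)[:,::-1].astype(float)
    return onplane(c,px,.036)[:,:2],l==k
E
python3 - <<'E'
from h import *
for n in("scene","top"):
    c=imaging.read_camera(n);P=cloud(c)
    xy,m=block(c);r,b=fitrect(xy);print(n,"block",r,"\n",b.round(4),"mean",xy.mean(0))
    m2=(np.abs(P[...,2]-.030)<.006)&(P[...,0]>.6)&(P[...,0]<.76)&(abs(P[...,1]+.0)<.18)&~cv2.dilate(m.astype(np.uint8),np.ones((7,7))).astype(bool)
    nn,l,s,_=cv2.connectedComponentsWithStats(m2.astype(np.uint8));k=1+np.argmax(s[1:,4])
    xy=onplane(c,np.argwhere(l==k)[:,::-1].astype(float),.03)[:,:2];r,b=fitrect(xy);print("fence",r,"\n",b.round(4))
    v=c["frame"].copy();v[m]=(0,0,255);v[l==k]=(0,255,0);cv2.imwrite(f"pics/m_{n}.png",v)
    # bench z check
    q=(P[...,0]>.45)&(P[...,0]<.5)&(abs(P[...,1])<.1);print("bench z",np.nanmedian(P[q][:,2]),"blockz",np.nanmedian(P[m][:,2]))
E
```

```text
scene block ((552.9342651367188, -11.108863830566406), (120.09087371826172, 92.2008056640625), 47.35152053833008) 
 [[ 0.4783 -0.024 ]
 [ 0.5462 -0.0865]
 [ 0.6275  0.0018]
 [ 0.5597  0.0643]] mean [ 0.55336271 -0.00817949]
fence ((688.0377807617188, -1.1507415771484375), (25.383623123168945, 262.6716613769531), 8.199094772338867) 
 [[ 0.6567  0.127 ]
 [ 0.6942 -0.133 ]
 [ 0.7193 -0.1293]
 [ 0.6819  0.1307]]
bench z -0.0014836853341473333 blockz 0.03416117266059071
top block ((553.0076293945312, -14.369895935058594), (120.16429138183594, 90.05982971191406), 47.60270690917969) 
 [[ 4.792e-01 -2.840e-02]
 [ 5.458e-01 -8.910e-02]
 [ 6.268e-01 -4.000e-04]
 [ 5.603e-01  6.040e-02]] mean [ 0.55198024 -0.01446272]
fence ((689.2257690429688, -4.0343475341796875), (24.524032592773438, 257.5014953613281), 7.411736965179443) 
 [[ 0.6605  0.1221]
 [ 0.6937 -0.1333]
 [ 0.718  -0.1301]
 [ 0.6848  0.1252]]
bench z 0.00012493298903160088 blockz 0.03578070887047469
```

```bash
cat >> h.py <<'E'
def tool(o=None):
    o=o or monitor.get_obs();return np.array(o["tool_pos"]),o["tool_rot"]
def go(p,yaw):
    """shift in tool axes + turn to reach world p (3), yaw deg"""
    t,r=tool();y=np.radians(r[2]);R=cv2.Rodrigues(np.array([0,0,y]))[0]@np.diag([1,-1,-1.])
    d=R.T@(np.array(p)-t);w=-np.radians((yaw-r[2]+180)%360-180);return d.round(4),round(w,3)
E
python3 - <<'E'
from h import *
print(tool(),go((.494,.042,.2),137.5))
E
```

```text
(array([0.1556809 , 0.63111724, 0.22262882]), array([1.79991548e+02, 2.59215598e-03, 1.66147131e+02])) (array([-0.4695, -0.491 ,  0.0226]), np.float64(0.5))
```

Run:
```python
from h import *
c=imaging.read_camera("top");P=cloud(c).reshape(-1,3)
m=(P[:,2]>.06)&(P[:,0]>.35)&(P[:,0]<.8)&(abs(P[:,1])<.4)
H=P[m];k=(np.floor(H[:,:2]/.04)).astype(int)
for q in np.unique(k,axis=0):
    s=H[(k==q).all(1)];print(q*.04,len(s),s[:,2].max().round(3))
```

```text
[ 0.6  -0.36] 4 0.172
[ 0.64 -0.36] 305 0.235
[ 0.64 -0.32] 182 0.235
[0.64 0.36] 2 0.061
[ 0.68 -0.4 ] 3 0.198
[ 0.68 -0.36] 147 0.238
[ 0.68 -0.32] 303 0.242
[ 0.68 -0.28] 359 0.254
[ 0.68 -0.24] 431 0.315
[ 0.68 -0.2 ] 740 0.341
[ 0.68 -0.16] 32 0.243
[ 0.72 -0.36] 1 0.228
[ 0.72 -0.32] 1 0.225
[ 0.72 -0.28] 17 0.254
[ 0.72 -0.24] 83 0.334
[ 0.72 -0.2 ] 241 0.342
[ 0.72 -0.16] 15 0.243
[ 0.76 -0.4 ] 152 0.094
[ 0.76 -0.36] 187 0.094
[ 0.76 -0.32] 49 0.093
[ 0.76 -0.2 ] 117 0.095
[ 0.76 -0.16] 253 0.094
[ 0.76 -0.12] 255 0.094
[ 0.76 -0.08] 253 0.094
[ 0.76 -0.04] 260 0.095
[0.76 0.  ] 256 0.095
[0.76 0.04] 255 0.095
[0.76 0.08] 276 0.095
[0.76 0.12] 277 0.096
[0.76 0.16] 408 0.173
[0.76 0.2 ] 108 0.174
```

{"api": "servo_tool", "payload": {"targets": [[100, -0.055, -0.057, 0.0, 0.06], [100, -0.11, -0.115, 0.0, 0.12], [100, -0.165, -0.172, 0.0, 0.18], [100, -0.22, -0.23, 0.0, 0.24], [100, -0.25, -0.26, 0.0, 0.28]]}}

```text
time_s: 1.38
tool_pos: [0.3128, 0.3586, 0.2229]
tool_rot: [179.9, 0.0, 150.0]
force: [1.0, 0.2, 0.8]
grip_width: 0.0871
```

Run:
```python
from h import *
print(tool(),go((.494,.042,.2),137.5))
```

```text
(array([0.31275236, 0.3586153 , 0.22293429]), array([1.79926886e+02, 3.33548331e-03, 1.50021035e+02])) (array([-0.3152, -0.1837,  0.0229]), np.float64(0.219))
```

{"api": "servo_tool", "payload": {"targets": [[100, -0.04, -0.025, 0.0, 0.04], [100, -0.1, -0.05, 0.0, 0.08], [100, -0.15, -0.08, 0.0, 0.12], [100, -0.2, -0.11, 0.01, 0.16], [100, -0.26, -0.14, 0.02, 0.2]]}}

```text
time_s: 2.0
tool_pos: [0.4653, 0.1124, 0.2037]
tool_rot: [179.9, 0.0, 138.6]
force: [1.4, 1.0, -1.2]
grip_width: 0.0869
```

{"api": "servo_tool", "payload": {"targets": [[100, 0, 0, 0.0, 0], [100, 0, 0, 0, 0]]}}

```text
time_s: 2.25
tool_pos: [0.4643, 0.1144, 0.2034]
tool_rot: [180.0, -0.0, 138.6]
force: [-0.5, 0.1, 0.1]
grip_width: 0.0867
```

Run:
```python
from h import *
print(tool(),go((.494,.042,.15),137.5))
```

```text
(array([0.46431828, 0.11435811, 0.2034304 ]), array([ 1.79976015e+02, -3.81369904e-02,  1.38640095e+02])) (array([-0.0701, -0.0347,  0.0534]), np.float64(0.02))
```

{"api": "servo_tool", "payload": {"targets": [[100, -0.05, -0.025, 0.02, 0.01], [100, -0.07, -0.035, 0.06, 0.02], [100, -0.07, -0.035, 0.1, 0.02], [100, -0.07, -0.035, 0.12, 0.02], [100, -0.07, -0.035, 0.12, 0.02]]}}

```text
time_s: 2.88
tool_pos: [0.4924, 0.0429, 0.0821]
tool_rot: [-179.9, -0.1, 137.7]
force: [0.2, -0.5, 0.9]
grip_width: 0.087
```

Run:
```python
from h import *
print(tool(),go((.494,.042,.012),137.5))
c=imaging.read_camera("top");f=c["frame"];cv2.imwrite("pics/t1.png",cv2.resize(f[110:280,180:340],None,fx=4,fy=3.5))
c=imaging.read_camera("scene");f=c["frame"];cv2.imwrite("pics/s1.png",cv2.resize(f[100:290,140:340],None,fx=4,fy=3))
```

```text
(array([0.49235163, 0.0429417 , 0.08207211]), array([-1.79851769e+02, -1.19304792e-01,  1.37674178e+02])) (array([-0.0019,  0.0004,  0.0701]), np.float64(0.003))
```

View pics/s1.png

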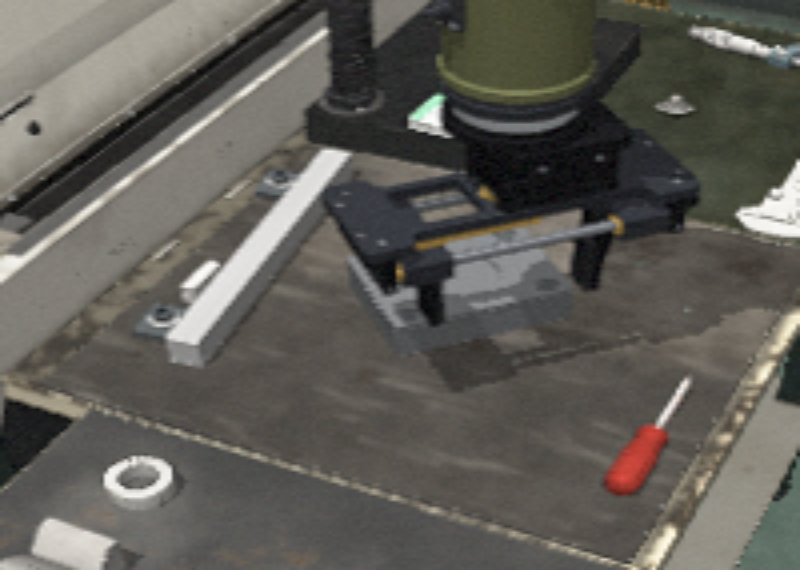

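The open fingers hang at (430,300) and (590,265), on the robot-left side of the block, parallel to its long side. I'll lower them.

{"api": "servo_tool", "payload": {"targets": [[100, 0, 0, 0.03, 0], [100, 0, 0, 0.055, 0], [100, 0, 0, 0.068, 0], [100, 0, 0, 0.07, 0]]}}

```text
time_s: 3.48
tool_pos: [0.4942, 0.0417, 0.0136]
tool_rot: [180.0, -0.0, 137.5]
force: [0.2, 0.1, -0.4]
grip_width: 0.0869
```

Run:
```python
from h import *
print(tool());print(monitor.get_obs()["qpos"])
c=imaging.read_camera("scene");f=c["frame"];cv2.imwrite("pics/s2.png",cv2.resize(f[130:250,180:340],None,fx=5,fy=5))
```

```text
(array([0.49417247, 0.04172186, 0.01358449]), array([ 1.79985844e+02, -7.87204761e-05,  1.37530380e+02]))
[-36.68013804  13.21982741  31.57254612 118.16434558  -8.89459151
  50.84719315  47.38249305]
```

View pics/s2.png

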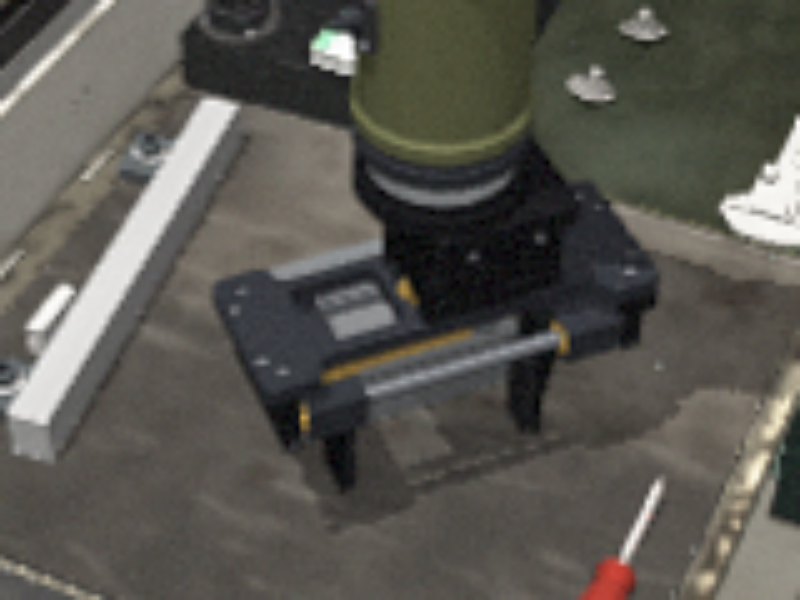

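The fingers are down in front of the long side at (345,480) and (525,425), with clearance. Now I'll approach until I feel contact.

{"api": "servo_tool", "payload": {"targets": [[100, -0.01, 0, 0, 0], [100, -0.018, 0, 0, 0], [100, -0.022, 0, 0, 0], [100, -0.024, 0, 0, 0], [100, -0.026, 0, 0, 0]]}}

```text
time_s: 4.15
tool_pos: [0.5125, 0.0243, 0.0133]
tool_rot: [-180.0, -0.1, 137.5]
force: [-2.5, 2.1, 2.0]
grip_width: 0.0873
```

{"api": "servo_tool", "payload": {"targets": [[100, -0.002, 0, 0, 0], [100, -0.003, 0, 0, 0], [100, -0.003, 0, 0, 0]]}}

```text
time_s: 4.53
tool_pos: [0.5139, 0.0232, 0.0131]
tool_rot: [-180.0, -0.2, 137.6]
force: [-4.2, 2.7, 2.5]
grip_width: 0.0869
```

Run:
```python
from h import *
print(tool());print(monitor.get_obs()["wrist_torque"],monitor.get_obs()["force"])
for n in ("scene","top"):
  c=imaging.read_camera(n);xy,m=block(c);print(n,len(xy),fitrect(xy)[0])
  v=c["frame"].copy();v[m]=(0,0,255);cv2.imwrite(f"pics/b3{n}.png",v)
```

```text
(array([0.513912  , 0.02321443, 0.01308342]), array([-179.95554414,   -0.19546433,  137.55005406]))
[ 0.58460447  0.88107092 -0.02663742] [-4.19263415  2.73911415  2.4730839 ]
scene 57 ((516.848388671875, -32.30768585205078), (39.608211517333984, 15.208861351013184), 50.41107940673828)
top 491 ((556.8342895507812, -37.244483947753906), (91.21039581298828, 57.066650390625), 47.41442108154297)
```

Contact is made. The resistance is about 5 N, square to the side. Now I'll turn the block counter-clockwise about a point near the left finger, driving its right corner.

{"api": "servo_tool", "payload": {"targets": [[100, -0.002, 0, 0, -0.05], [100, -0.004, 0.0002, 0, -0.1], [100, -0.006, 0.0005, 0, -0.15], [100, -0.008, 0.0008, 0, -0.2], [100, -0.01, 0.0012, 0, -0.25]]}}

```text
time_s: 5.25
tool_pos: [0.5215, 0.0156, 0.0125]
tool_rot: [-179.9, -0.2, 151.9]
force: [-3.0, -0.1, 0.0]
grip_width: 0.0869
```

Run:
```python
from h import *
print(tool());print(monitor.get_obs()["force"])
c=imaging.read_camera("top");f=c["frame"];xy,m=block(c);print(len(xy),fitrect(xy)[0])
f=cv2.resize(f[110:260,180:340],None,fx=5,fy=4);cv2.imwrite("pics/t3.png",f)
c=imaging.read_camera("scene");f=c["frame"];cv2.imwrite("pics/s3.png",cv2.resize(f[130:250,180:340],None,fx=5,fy=5))
```

```text
(array([0.52149893, 0.01557097, 0.01248408]), array([-179.87920019,   -0.20133181,  151.8819006 ]))
[-3.02336656 -0.05420911  0.04655763]
408 ((573.2984619140625, -47.5738639831543), (72.24108123779297, 54.81583023071289), 57.600120544433594)
```

View pics/s3.png

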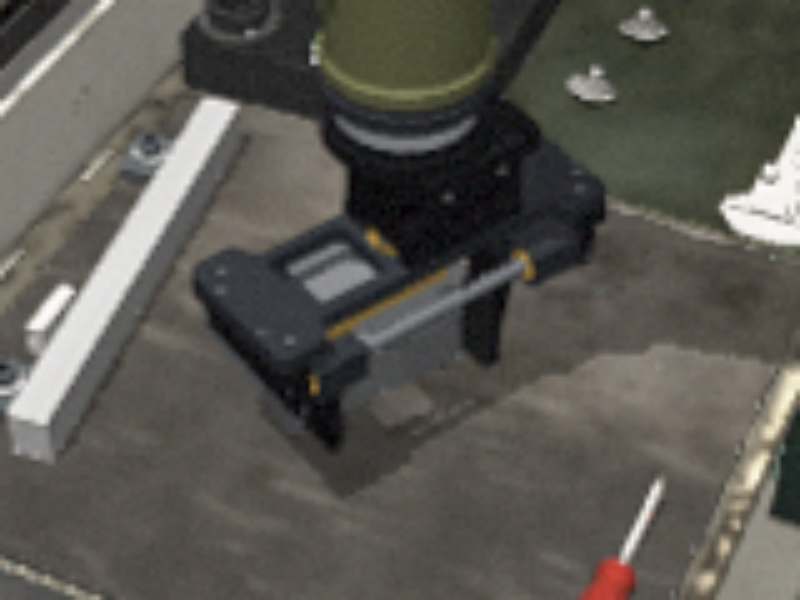

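View pics/t3.png

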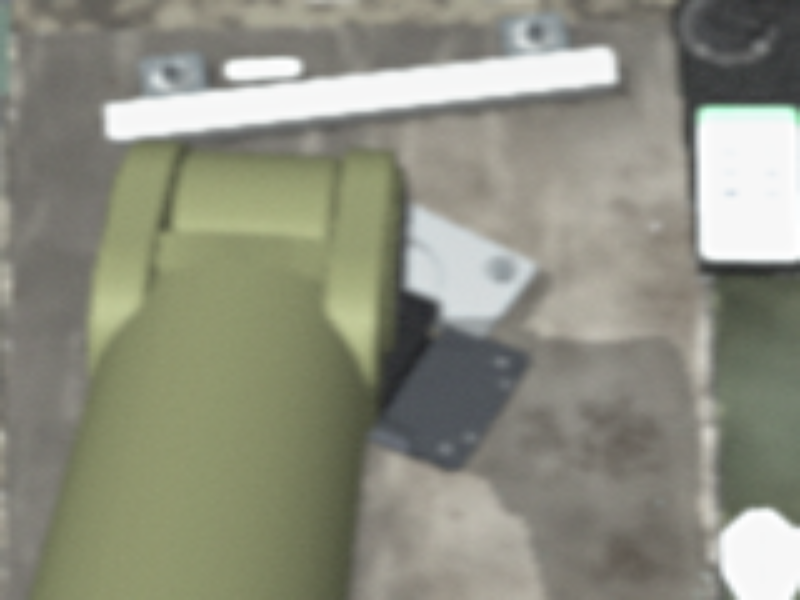

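The block turns with the hand and both fingers stay on its near long side. The block's free corner is at (540,270) in the top crop, well clear of the fence. I'll go on.

{"api": "servo_tool", "payload": {"targets": [[100, -0.002, 0, 0, -0.05], [100, -0.004, 0.0002, 0, -0.1], [100, -0.006, 0.0005, 0, -0.15], [100, -0.008, 0.0008, 0, -0.2], [100, -0.01, 0.0012, 0, -0.25]]}}

```text
time_s: 5.98
tool_pos: [0.5315, 0.0117, 0.0127]
tool_rot: [-179.9, -0.2, 166.1]
force: [-3.2, -0.2, -0.6]
grip_width: 0.0867
```

{"api": "servo_tool", "payload": {"targets": [[100, -0.002, 0, 0, -0.05], [100, -0.004, 0.0002, 0, -0.1], [100, -0.006, 0.0005, 0, -0.15], [100, -0.008, 0.0008, 0, -0.2], [100, -0.008, 0.0008, 0, -0.2]]}}

```text
time_s: 6.6
tool_pos: [0.5403, 0.0107, 0.0129]
tool_rot: [-180.0, -0.1, 177.5]
force: [-2.3, -0.7, -0.9]
grip_width: 0.0869
```

Run:
```python
from h import *
print(tool());print(monitor.get_obs()["force"],monitor.get_obs()["qpos"])
c=imaging.read_camera("top");f=c["frame"];xy,m=block(c);print(len(xy),fitrect(xy))
f=cv2.resize(f[110:260,180:340],None,fx=5,fy=4);cv2.imwrite("pics/t4.png",f)
c=imaging.read_camera("scene");f=c["frame"];cv2.imwrite("pics/s4.png",cv2.resize(f[130:250,180:340],None,fx=5,fy=5))
```

```text
(array([0.54026201, 0.01070354, 0.01293349]), array([-1.79978953e+02, -6.36227556e-02,  1.77507034e+02]))
[-2.34726491 -0.68194364 -0.90426659] [-26.27524955  17.90267804  25.39840877 111.91618446  -9.57576843
  52.27092932  91.44839844]
290 (((615.955810546875, -59.63433074951172), (44.915157318115234, 53.446571350097656), 89.08867645263672), array([[ 0.58887875, -0.08166403],
       [ 0.64231855, -0.0825141 ],
       [ 0.6430329 , -0.03760463],
       [ 0.58959305, -0.03675456]], dtype=float32))
```

View pics/s4.png

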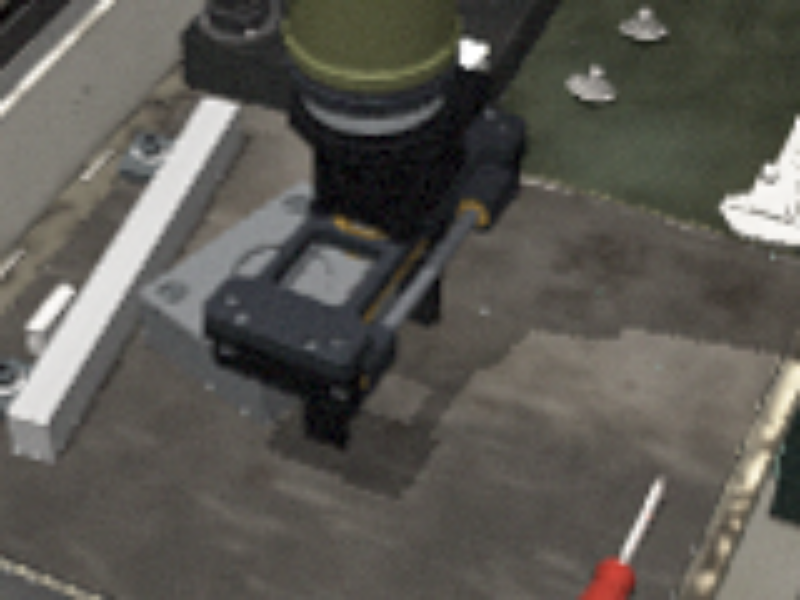

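View pics/t4.png

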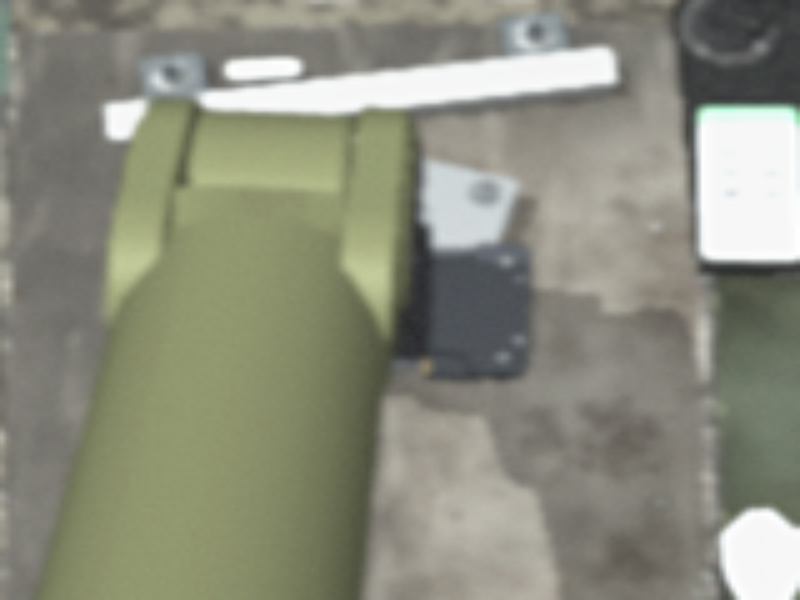

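The block's rotation lags the hand. Its left far corner, at (145,295) in the scene crop, is close to the fence and the left finger is off the side. I'll back off and measure.

{"api": "servo_tool", "payload": {"targets": [[100, 0.015, 0, 0, 0], [100, 0.03, 0, -0.02, 0], [100, 0.03, 0, -0.08, 0], [100, 0.0, 0, -0.14, 0], [100, 0.0, 0.06, -0.16, 0]]}}

```text
time_s: 7.32
tool_pos: [0.5472, 0.0646, 0.1777]
tool_rot: [180.0, 0.6, 177.0]
force: [0.7, 1.8, -0.4]
grip_width: 0.0871
```

{"api": "servo_tool", "payload": {"targets": [[100, 0, 0.06, -0.02, 0], [100, 0, 0.12, -0.02, 0], [100, 0, 0.15, -0.02, 0], [100, 0, 0.15, -0.02, 0]]}}

```text
time_s: 7.82
tool_pos: [0.5485, 0.2228, 0.1926]
tool_rot: [179.9, 0.1, 177.9]
force: [-0.3, -0.9, 0.9]
grip_width: 0.0872
```

```bash
cat >> h.py <<'E'
FO=np.array([.676,-.004]);FA=np.radians(7.8)
def rep(n):
    c=imaging.read_camera(n);xy,m=block(c,roi=(.40,.70,-.2,.16));r,b=fitrect(xy)
    R=np.array([[np.cos(FA),np.sin(FA)],[-np.sin(FA),np.cos(FA)]])
    print(n,len(xy),np.round(r[0],1),np.round(r[1],1),round(r[2],1),"fence frame corners\n",((b-FO)@R.T).round(4),"c",((np.array(r[0])/1000-FO)@R.T).round(4))
    v=c["frame"].copy();v[m]=(0,0,255);return c,v,r,b
E
python3 - <<'E'
from h import *
print(tool())
for n in("top","scene"):
    c,v,r,b=rep(n);cv2.imwrite(f"pics/{n}5.png",v); cv2.imwrite(f"pics/{n}5f.png",c["frame"])
E
```

```text
(array([0.54848177, 0.22277397, 0.19263417]), array([1.79914391e+02, 5.29177503e-02, 1.77938288e+02]))
top 1377 [604.9 -13.6] [120.1  90.8] 72.6 fence frame corners
 [[-0.1384 -0.0349]
 [-0.0563 -0.0735]
 [-0.0051  0.0351]
 [-0.0873  0.0738]] c [-0.0718  0.0001]
scene 744 [604.6 -10.4] [122.   92.5] 73.3 fence frame corners
 [[-0.139  -0.033 ]
 [-0.0548 -0.0713]
 [-0.0042  0.0396]
 [-0.0884  0.078 ]] c [-0.0716  0.0033]
```

View pics/scene5f.png

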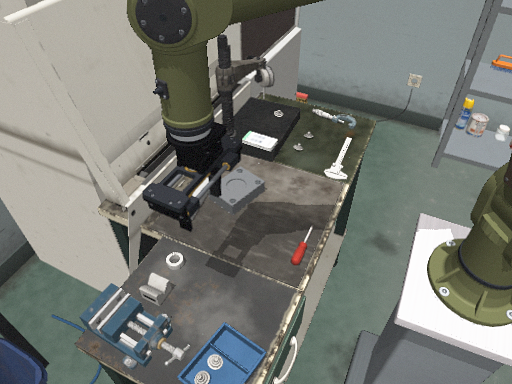

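View pics/top5.png

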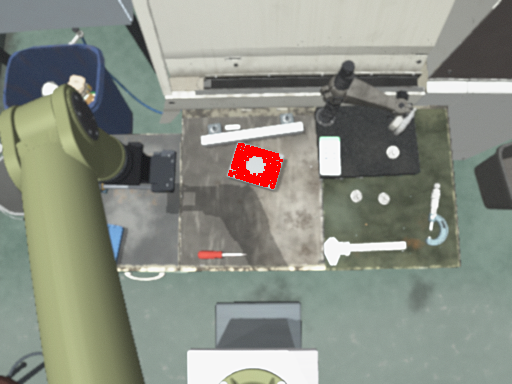

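Both cameras agree. The block is at 72.6° against the fence's 97.8°, so about 25° remain. The far-left corner is only 5 mm from the fence, untouched. I'll turn the rest by pushing the left short end near its close corner, which also draws the block away from the fence.

Run:
```python
from h import *
print(tool(),go((.599,.092,.1),162.6))
```

```text
(array([0.54946579, 0.21815507, 0.1927425 ]), array([-1.79978011e+02,  5.77931184e-02,  1.77595519e+02])) (array([-0.0548, -0.124 ,  0.0927]), np.float64(0.262))
```

{"api": "servo_tool", "payload": {"targets": [[0, -0.025, -0.05, 0, 0.1], [0, -0.045, -0.095, 0.02, 0.2], [0, -0.055, -0.124, 0.05, 0.262], [0, -0.055, -0.124, 0.09, 0.262], [0, -0.055, -0.124, 0.093, 0.262]]}}

```text
time_s: 8.55
tool_pos: [0.5968, 0.0899, 0.097]
tool_rot: [-179.8, -0.3, 162.4]
force: [0.5, 1.2, 0.1]
grip_width: 0.0453
```

{"api": "servo_tool", "payload": {"targets": [[0, 0, 0, 0, 0], [0, 0, 0, 0, 0]]}}

```text
time_s: 8.8
tool_pos: [0.6005, 0.0931, 0.1016]
tool_rot: [179.9, 0.2, 162.6]
force: [0.0, 0.2, -0.2]
grip_width: 0.0249
```

Run:
```python
from h import *
print(monitor.get_obs()["grip_width"]);print(tool(),go((.599,.092,.013),162.6))
c=imaging.read_camera("scene");f=c["frame"];cv2.imwrite("pics/s6.png",cv2.resize(f[130:250,160:320],None,fx=5,fy=5))
```

```text
0.024895827698630774
(array([0.60048038, 0.0931332 , 0.10164373]), array([1.79886758e+02, 1.61031354e-01, 1.62627320e+02])) (array([ 0.0011, -0.0015,  0.0886]), np.float64(0.0))
```

View pics/s6.png

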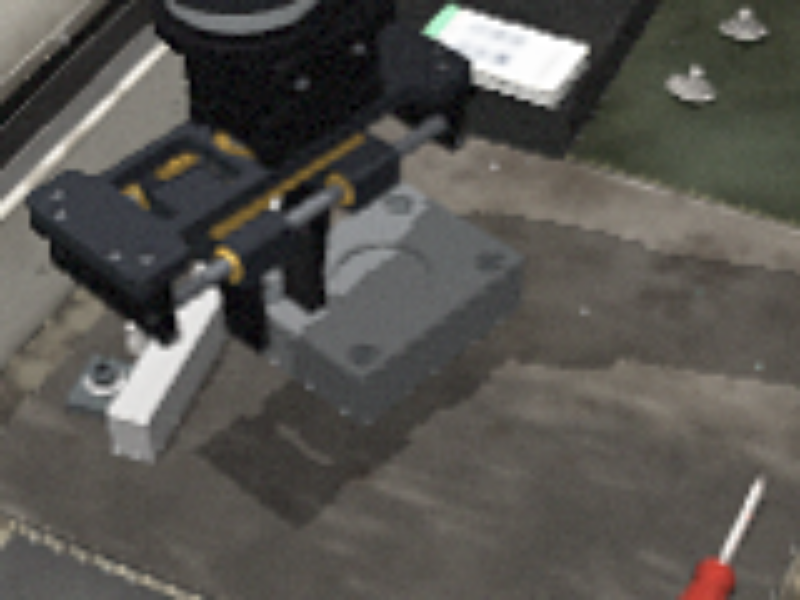

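The shutting fingers, at (250,330) and (315,280), hang above the left end, clear of the fence and still closing. I'll let them shut and then descend.

{"api": "servo_tool", "payload": {"targets": [[0, 0, 0, 0, 0], [0, 0, 0.002, 0.01, 0], [0, 0, 0.002, 0.04, 0], [0, 0, 0.002, 0.075, 0], [0, 0, 0.002, 0.088, 0]]}}

```text
time_s: 9.48
tool_pos: [0.5979, 0.0945, 0.0088]
tool_rot: [-179.9, -0.2, 162.6]
force: [-1.5, -0.4, 0.3]
grip_width: 0.0005
```

{"api": "servo_tool", "payload": {"targets": [[0, 0, -0.006, 0, 0], [0, 0, -0.012, 0, 0], [0, 0, -0.015, 0, 0], [0, 0, -0.017, 0, 0], [0, 0, -0.018, 0, 0]]}}

```text
time_s: 10.1
tool_pos: [0.5947, 0.0774, 0.012]
tool_rot: [180.0, 0.0, 162.6]
force: [0.7, 0.3, 0.2]
grip_width: 0.0011
```

Run:
```python
from h import *
print(monitor.get_obs()["force"]);print(tool())
c=imaging.read_camera("scene");f=c["frame"];cv2.imwrite("pics/s7.png",cv2.resize(f[130:250,160:320],None,fx=5,fy=5))
```

```text
[0.72177845 0.31429155 0.18672158]
(array([0.59471769, 0.07741849, 0.01201255]), array([1.79963028e+02, 3.53088472e-02, 1.62591965e+02]))
```

View pics/s7.png

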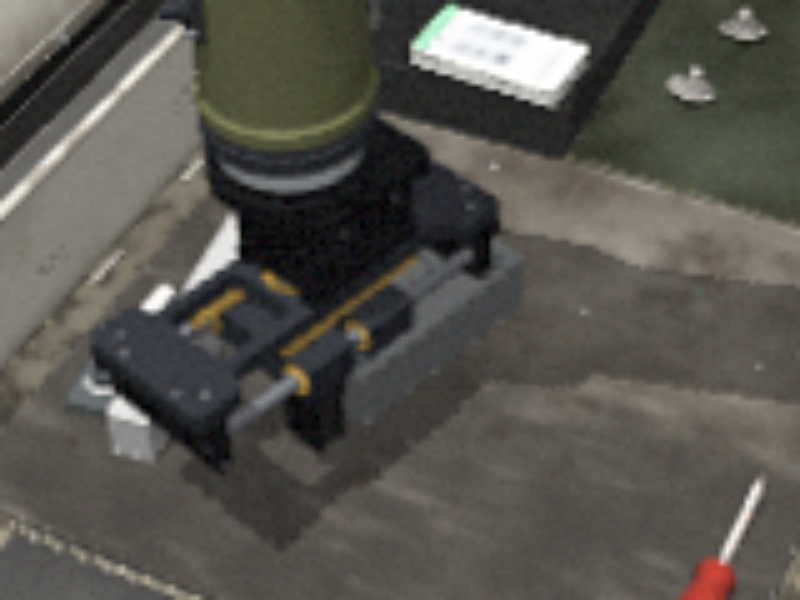

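{"api": "servo_tool", "payload": {"targets": [[0, 0, -0.003, 0, 0], [0, 0, -0.005, 0, 0], [0, 0, -0.0065, 0, 0], [0, 0, -0.008, 0, 0]]}}

```text
time_s: 10.65
tool_pos: [0.5921, 0.0697, 0.0115]
tool_rot: [180.0, -0.0, 162.6]
force: [0.3, 0.8, 0.5]
grip_width: 0.0002
```

{"api": "servo_tool", "payload": {"targets": [[0, 0, -0.003, 0, 0], [0, 0.002, -0.006, 0, -0.03], [0, 0.0036, -0.0075, 0, -0.05], [0, 0.007, -0.012, 0, -0.1], [0, 0.0103, -0.016, 0, -0.15]]}}

```text
time_s: 11.28
tool_pos: [0.5776, 0.0586, 0.0118]
tool_rot: [179.9, 0.0, 171.4]
force: [1.0, 2.4, 0.3]
grip_width: 0.0003
```

Run:
```python
from h import *
print(monitor.get_obs()["force"]);print(tool())
c,v,r,b=rep("top");cv2.imwrite("pics/t8.png",cv2.resize(v[110:260,180:340],None,fx=5,fy=4))
c=imaging.read_camera("scene");f=c["frame"];cv2.imwrite("pics/s8.png",cv2.resize(f[130:250,160:320],None,fx=5,fy=5))
```

```text
[0.98973679 2.4187281  0.34066135]
(array([0.57763625, 0.05864496, 0.01178303]), array([1.79917210e+02, 4.04651118e-02, 1.71369021e+02]))
top 744 [601.7 -26.4] [101.3  90.1] 79.0 fence frame corners
 [[-0.1356 -0.0456]
 [-0.0503 -0.0746]
 [-0.0177  0.0213]
 [-0.1029  0.0503]] c [-0.0766 -0.0122]
```

View pics/s8.png

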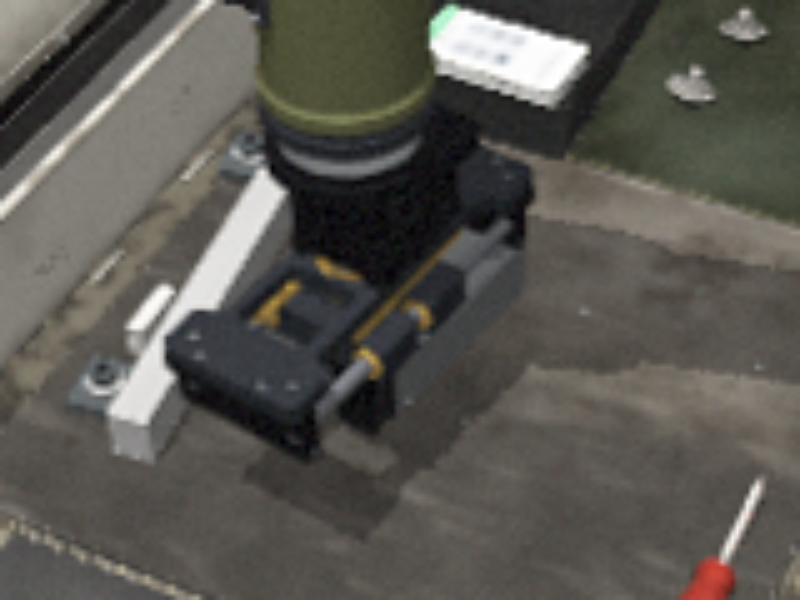

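View pics/t8.png

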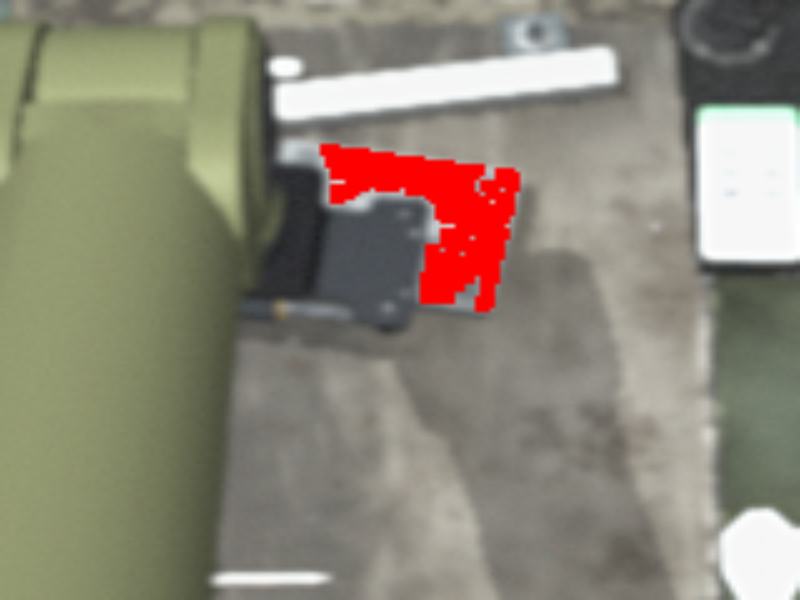

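The block is at 79° and following. The gap to the fence is growing, with the far edge at (320,145) in the top crop. I'll continue.

{"api": "servo_tool", "payload": {"targets": [[0, 0.003, -0.005, 0, -0.04], [0, 0.0065, -0.01, 0, -0.08], [0, 0.0095, -0.015, 0, -0.12], [0, 0.0125, -0.02, 0, -0.16], [0, 0.0125, -0.02, 0, -0.16]]}}

```text
time_s: 12.0
tool_pos: [0.5616, 0.0401, 0.0116]
tool_rot: [180.0, -0.0, -179.7]
force: [-1.3, 1.0, -0.2]
grip_width: 0.0003
```

Run:
```python
from h import *
print(monitor.get_obs()["force"]);print(tool())
c,v,r,b=rep("top");cv2.imwrite("pics/t9.png",cv2.resize(v[110:260,180:340],None,fx=5,fy=4))
c=imaging.read_camera("scene");f=c["frame"];cv2.imwrite("pics/s9.png",cv2.resize(f[130:250,160:320],None,fx=5,fy=5))
```

```text
[-1.34806544  1.03336046 -0.19884835]
(array([0.56162993, 0.04013384, 0.01159045]), array([ 1.79961459e+02, -4.07536158e-02, -1.79689585e+02]))
top 668 [602.9 -40.8] [90.3 95.3] 1.2 fence frame corners
 [[-0.1168  0.026 ]
 [-0.1277 -0.0687]
 [-0.038  -0.079 ]
 [-0.0271  0.0157]] c [-0.0774 -0.0265]
```

View pics/t9.png

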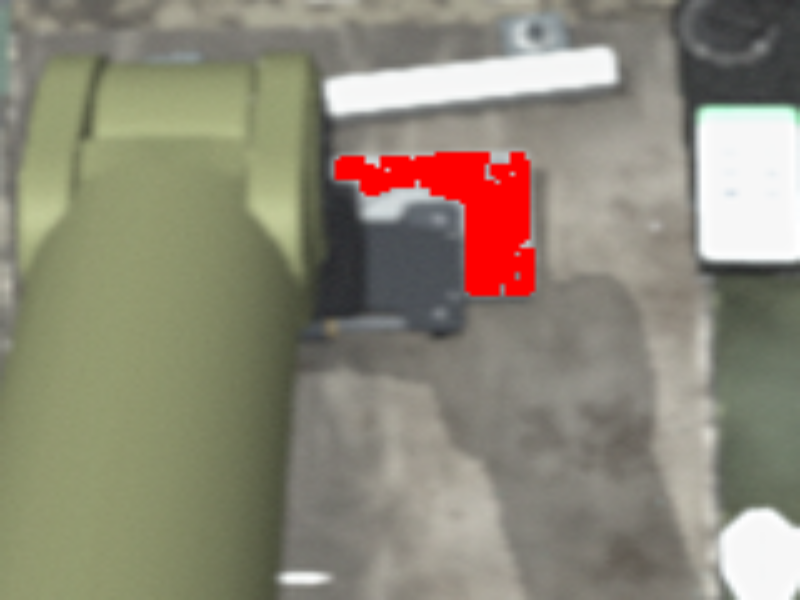

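View pics/s9.png

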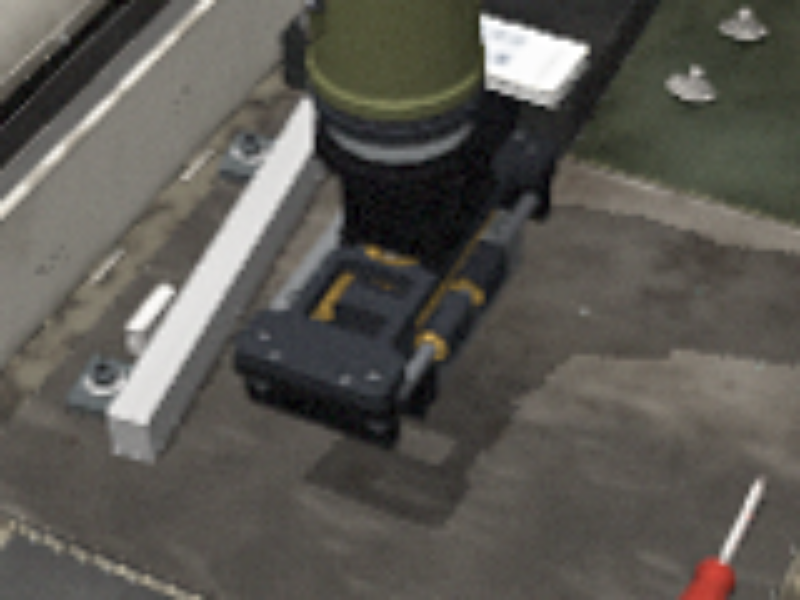

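The block is now at about 91°, so 6–7° from square with about 30 mm to the fence. Next I'll retreat, open, and go round to the near long side. Two spread fingers set square to the fence will do the final squaring.

{"api": "servo_tool", "payload": {"targets": [[0, 0.004, 0.02, 0, 0], [0, 0.004, 0.025, -0.04, 0], [50, 0.02, 0.02, -0.09, -0.04], [100, 0.03, -0.01, -0.1, -0.08], [100, 0.036, -0.05, -0.1, -0.12]]}}

```text
time_s: 12.72
tool_pos: [0.5273, -0.0109, 0.1131]
tool_rot: [-180.0, 0.2, -172.6]
force: [-0.5, -0.0, 0.0]
grip_width: 0.0227
```

Run:
```python
from h import *
print(tool(),go((.524,-.039,.1),-172.2))
```

```text
(array([ 0.52726263, -0.01085065,  0.11307354]), array([-179.9799467 ,    0.18682133, -172.60886561])) (array([ 0.0069, -0.0275,  0.0131]), np.float64(-0.007))
```

{"api": "servo_tool", "payload": {"targets": [[100, 0.007, -0.0275, 0, -0.007], [100, 0.007, -0.0275, 0, -0.007], [100, 0.007, -0.0275, 0, -0.007], [100, 0.007, -0.0275, 0, -0.007], [100, 0.007, -0.0275, 0.01, -0.007]]}}

```text
time_s: 13.35
tool_pos: [0.5237, -0.0376, 0.1017]
tool_rot: [180.0, 0.1, -172.3]
force: [-0.1, 0.4, -0.1]
grip_width: 0.0725
```

Run:
```python
from h import *
print(tool(),go((.524,-.039,.013),-172.2),monitor.get_obs()["grip_width"])
for n in("top","scene"):
    c,v,r,b=rep(n);f=v if n=="top" else c["frame"];cv2.imwrite(f"pics/{n}10.png",cv2.resize(f[110:260,160:340],None,fx=4.4,fy=4))
```

```text
(array([ 0.52374093, -0.03764987,  0.10171034]), array([ 1.79997662e+02,  9.81570585e-02, -1.72270442e+02])) (array([-0.0001, -0.0014,  0.0887]), np.float64(-0.001)) 0.07245142648656662
top 33 [ 684.8 -175.5] [12.6 15.6] 87.8 fence frame corners
 [[-0.0233 -0.176 ]
 [-0.008  -0.1787]
 [-0.0058 -0.1662]
 [-0.0212 -0.1635]] c [-0.0146 -0.1711]
scene 804 [602.1 -24.9] [ 91.4 122.9] 1.4 fence frame corners
 [[-0.1147  0.0555]
 [-0.1283 -0.0667]
 [-0.0374 -0.0768]
 [-0.0238  0.0453]] c [-0.076  -0.0107]
```

View pics/scene10.png

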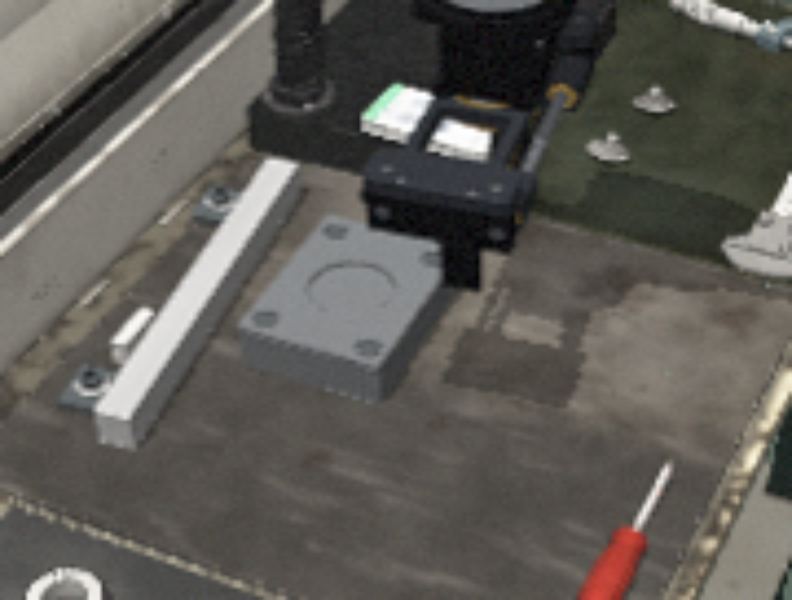

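View pics/top10.png

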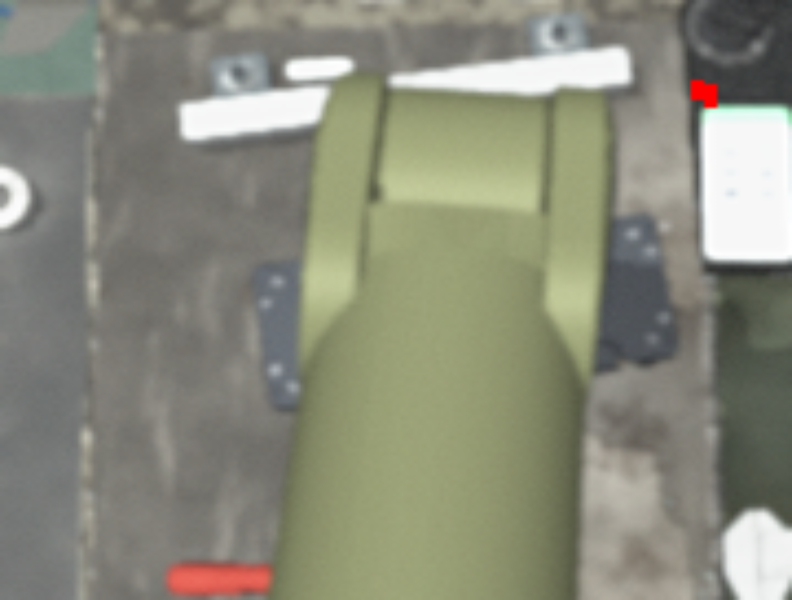

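The block is at about 91.4° with its centre 77 mm before the face. The open fingers stand in front of its near side, at (460,265) in the scene crop. I'll lower and push slowly square to the fence.

{"api": "servo_tool", "payload": {"targets": [[100, 0, 0, 0.03, 0], [100, 0, 0, 0.06, 0], [100, 0, 0, 0.08, 0], [100, 0, 0, 0.087, 0], [100, 0, 0, 0.087, 0]]}}

```text
time_s: 14.08
tool_pos: [0.5228, -0.0386, 0.0144]
tool_rot: [-180.0, -0.0, -172.4]
force: [0.8, 0.1, 0.7]
grip_width: 0.0872
```

{"api": "servo_tool", "payload": {"targets": [[100, -0.006, 0, 0, 0], [100, -0.012, 0, 0, 0], [100, -0.016, 0, 0, 0], [100, -0.019, 0, 0, 0], [100, -0.022, 0, 0, 0]]}}

```text
time_s: 14.7
tool_pos: [0.5436, -0.0365, 0.0142]
tool_rot: [-180.0, -0.2, -172.4]
force: [-2.9, -1.8, 1.4]
grip_width: 0.087
```

{"api": "servo_tool", "payload": {"targets": [[100, -0.003, 0, 0, 0], [100, -0.005, 0, 0, 0], [100, -0.007, 0, 0, 0], [100, -0.008, 0, 0, 0], [100, -0.008, 0, 0, 0]]}}

```text
time_s: 15.32
tool_pos: [0.5528, -0.0344, 0.0145]
tool_rot: [180.0, 0.0, -172.4]
force: [-1.9, -1.2, -0.0]
grip_width: 0.0873
```

Run:
```python
from h import *
print(tool(),monitor.get_obs()["force"],monitor.get_obs()["wrist_torque"])
for n in("top","scene"):
    c,v,r,b=rep(n);f=v ;cv2.imwrite(f"pics/{n}11.png",cv2.resize(f[110:260,160:340],None,fx=4.4,fy=4))
```

```text
(array([ 0.55278029, -0.03443645,  0.0144817 ]), array([ 1.79989534e+02,  1.69726401e-02, -1.72353451e+02])) [-1.8618264  -1.18816517 -0.01372389] [-0.21851247  0.43608682 -0.04803684]
top 37 [ 688.5 -188.3] [ 7.6 23.6] 87.7 fence frame corners
 [[-0.0249 -0.1859]
 [-0.0017 -0.1901]
 [-0.0003 -0.1826]
 [-0.0236 -0.1784]] c [-0.0126 -0.1842]
scene 459 [621.5 -18.1] [ 70.9 125.9] 13.7 fence frame corners
 [[-0.0975  0.0524]
 [-0.0847 -0.0728]
 [-0.0142 -0.0655]
 [-0.027   0.0597]] c [-0.0559 -0.0066]
```

View pics/scene11.png

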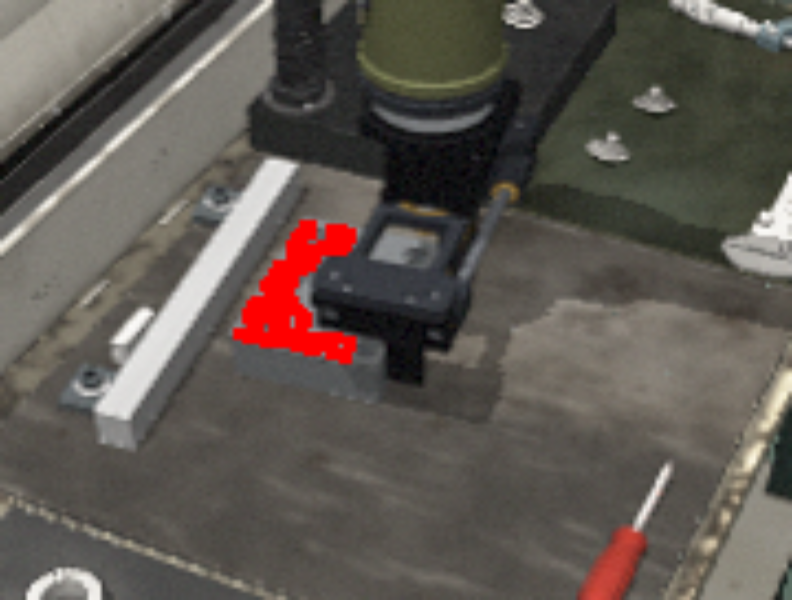

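```bash
cat >> h.py <<'E'
def edge(n="scene",lo=None,hi=None,far=True):
    c=imaging.read_camera(n);xy,m=block(c,roi=(.40,.70,-.15,.16))
    R=np.array([[np.cos(FA),np.sin(FA)],[-np.sin(FA),np.cos(FA)]]);q=(xy-FO)@R.T
    ys=np.arange(q[:,1].min()+.006,q[:,1].max()-.006,.004);e=[]
    for y in ys:
        s=q[abs(q[:,1]-y)<.003]
        if len(s)>3: e.append((y,s[:,0].max()))
    e=np.array(e);p=np.polyfit(*e.T,1);rr=e[:,1]-np.polyval(p,e[:,0]);e=e[abs(rr)<.004];p=np.polyfit(*e.T,1)
    print(n,"far edge: angle off fence deg",round(-np.degrees(np.arctan(p[0])),2),"x at mid",round(np.polyval(p,(q[:,1].min()+q[:,1].max())/2),4),"y span",q[:,1].min().round(4),q[:,1].max().round(4),len(e))
    return c,m
E
python3 - <<'E'
from h import *
edge()
E
```

```text
scene far edge: angle off fence deg -0.62 x at mid -0.0247 y span -0.0692 0.0534 26
```

The far side is now parallel to the fence within about 1°, with a 25 mm gap. Squareness while clear is met. Now I'll push it up to the fence.

{"api": "servo_tool", "payload": {"targets": [[100, -0.004, 0, 0, 0], [100, -0.008, 0, 0, 0], [100, -0.012, 0, 0, 0], [100, -0.015, 0, 0, 0], [100, -0.017, 0, 0, 0]]}}

```text
time_s: 16.1
tool_pos: [0.5696, -0.0322, 0.0145]
tool_rot: [180.0, -0.0, -172.4]
force: [-4.6, 0.2, 3.2]
grip_width: 0.0871
```

Run:
```python
from h import *
print(tool(),monitor.get_obs()["force"]);c,m=edge();cv2.imwrite("pics/s12.png",cv2.resize(c["frame"][130:250,160:320],None,fx=5,fy=5))
```

```text
(array([ 0.56957211, -0.03218569,  0.01452733]), array([ 1.79981804e+02, -1.27235167e-02, -1.72357997e+02])) [-4.56029189  0.24958963  3.17636453]
scene far edge: angle off fence deg -0.33 x at mid -0.0081 y span -0.0682 0.0533 27
```

View pics/s12.png

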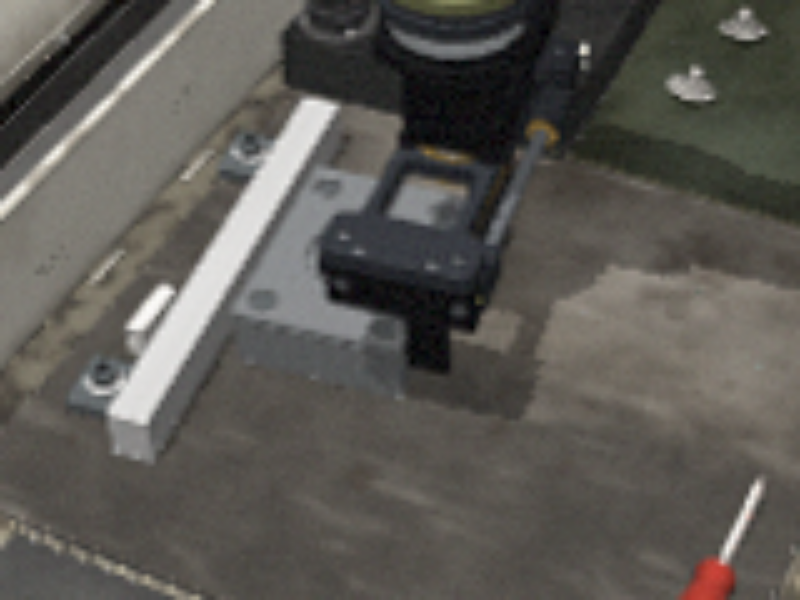

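The side is parallel with a gap of about 8 mm. I'll close it slowly and watch the force.

{"api": "servo_tool", "payload": {"targets": [[100, -0.002, 0, 0, 0], [100, -0.004, 0, 0, 0], [100, -0.0055, 0, 0, 0], [100, -0.007, 0, 0, 0], [100, -0.007, 0, 0, 0]]}}

```text
time_s: 16.77
tool_pos: [0.5768, -0.0314, 0.0145]
tool_rot: [-180.0, 0.0, -172.4]
force: [-3.9, -0.8, -0.2]
grip_width: 0.0872
```

{"api": "servo_tool", "payload": {"targets": [[100, -0.001, 0, 0, 0], [100, -0.002, 0, 0, 0], [100, -0.002, 0, 0, 0]]}}

```text
time_s: 17.15
tool_pos: [0.5786, -0.0312, 0.0145]
tool_rot: [-180.0, 0.0, -172.4]
force: [-3.4, -0.7, 1.4]
grip_width: 0.0872
```

{"api": "servo_tool", "payload": {"targets": [[100, -0.001, 0, 0, 0], [100, -0.002, 0, 0, 0], [100, -0.002, 0, 0, 0]]}}

```text
time_s: 17.52
tool_pos: [0.5802, -0.031, 0.0145]
tool_rot: [180.0, -0.0, -172.4]
force: [-5.5, -1.5, 1.7]
grip_width: 0.087
```

Run:
```python
from h import *
print(tool(),monitor.get_obs()["force"]);c,m=edge();cv2.imwrite("pics/s13.png",cv2.resize(c["frame"][130:250,160:320],None,fx=5,fy=5))
```

```text
(array([ 0.58024753, -0.03095336,  0.01449825]), array([ 1.79994265e+02, -2.11414512e-02, -1.72370152e+02])) [-5.5199407  -1.50396062  1.70186014]
scene far edge: angle off fence deg -0.5 x at mid 0.0026 y span -0.0642 0.0531 22
```

View pics/s13.png

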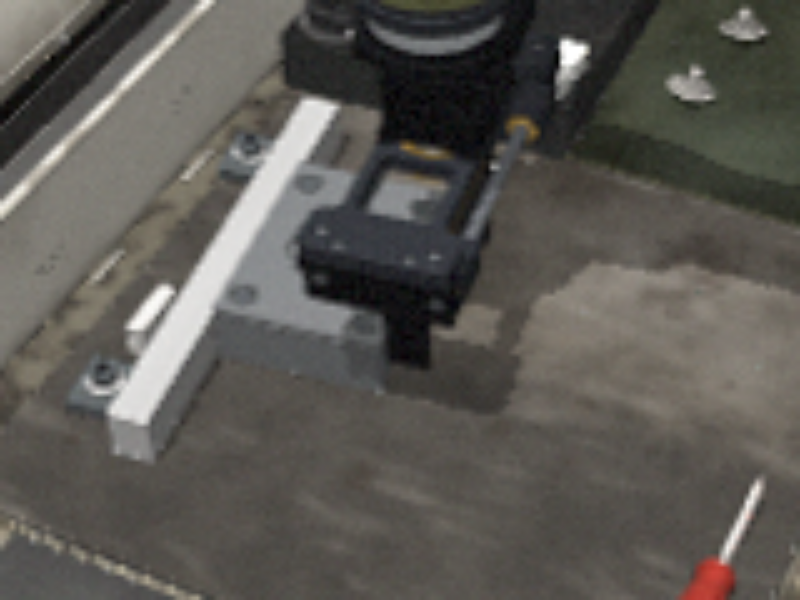

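The block appears to be at the fence, but the force is still at sliding level. I'll press on in 1 mm steps.

{"api": "servo_tool", "payload": {"targets": [[100, -0.001, 0, 0, 0], [100, -0.0015, 0, 0, 0], [100, -0.0015, 0, 0, 0]]}}

```text
time_s: 17.95
tool_pos: [0.5802, -0.031, 0.0145]
tool_rot: [180.0, -0.2, -172.4]
force: [-9.2, -1.1, 5.9]
grip_width: 0.0872
```

{"api": "servo_tool", "payload": {"targets": [[100, -0.001, 0, 0, 0], [100, -0.0015, 0, 0, 0], [100, -0.0015, 0, 0, 0]]}}

```text
time_s: 18.32
tool_pos: [0.5803, -0.031, 0.0144]
tool_rot: [179.9, -0.4, -172.4]
force: [-12.4, -0.7, 9.3]
grip_width: 0.0867
```

The hand has stopped at 0.5803 while the force rises, so the block is seated. I'll back off and look.

{"api": "servo_tool", "payload": {"targets": [[100, 0.004, 0, 0, 0], [100, 0.015, 0, 0, 0], [100, 0.03, 0, 0, 0], [100, 0.035, 0, -0.04, 0], [100, 0.035, 0, -0.1, 0]]}}

```text
time_s: 18.95
tool_pos: [0.5462, -0.0353, 0.114]
tool_rot: [180.0, -0.2, -172.4]
force: [1.6, -0.2, -0.0]
grip_width: 0.0867
```

{"api": "servo_tool", "payload": {"targets": [[100, 0, 0.05, -0.04, 0], [100, 0, 0.11, -0.06, 0], [100, 0, 0.17, -0.06, 0], [100, 0, 0.22, -0.06, 0], [100, 0, 0.22, -0.06, 0]]}}

```text
time_s: 19.58
tool_pos: [0.5176, 0.1883, 0.1745]
tool_rot: [179.9, 0.0, -171.9]
force: [0.4, -1.2, 0.6]
grip_width: 0.0871
```

Run:
```python
from h import *
print(tool(),monitor.get_obs()["force"])
for n in("top","scene"):
    rep(n);c,m=edge(n);cv2.imwrite(f"pics/{n}14.png",cv2.resize(c["frame"][110:230,170:330],None,fx=5,fy=5))
    cv2.imwrite(f"pics/{n}14f.png",c["frame"])
    for l in("ring_gauge","turned_part_a","gauge_block"):
        r=pinpoint(n,l)[:2]; print(l,[(x["at"],round(x["confidence"],2),onplane(c,x["at"],0).round(3)[0][:2]) for x in r])
```

```text
(array([0.51762044, 0.1882816 , 0.17452721]), array([ 1.79866093e+02,  4.00154041e-02, -1.71869408e+02])) [ 0.3784716  -1.15459055  0.64335735]
top 1357 [635.6 -20.9] [ 90.9 120. ] 7.7 fence frame corners
 [[-0.0876  0.0489]
 [-0.0879 -0.0711]
 [ 0.003  -0.0713]
 [ 0.0033  0.0487]] c [-0.0423 -0.0112]
top far edge: angle off fence deg -0.57 x at mid 0.0021 y span -0.0712 0.0487 23
ring_gauge [([162.1, 160.9], 0.44, array([0.628, 0.232]))]
turned_part_a [([354.5, 193.6], 0.57, array([ 0.534, -0.264]))]
gauge_block [([235.4, 129.2], 0.53, array([0.709, 0.039])), ([381.8, 199.3], 0.21, array([ 0.519, -0.334]))]
scene 148 [659.    5.9] [38.4 48.4] 7.7 fence frame corners
 [[-0.0347  0.0363]
 [-0.0347 -0.0121]
 [ 0.0037 -0.0122]
 [ 0.0038  0.0362]] c [-0.0155  0.0121]
scene far edge: angle off fence deg 11.16 x at mid 0.0011 y span -0.0121 0.0363 10
ring_gauge [([174.8, 265.3], 0.67, array([0.626, 0.245]))]
turned_part_a [([299.4, 148.1], 0.47, array([ 0.525, -0.269])), ([310.1, 136.4], 0.39, array([ 0.516, -0.34 ]))]
gauge_block []
```

View pics/scene14.png

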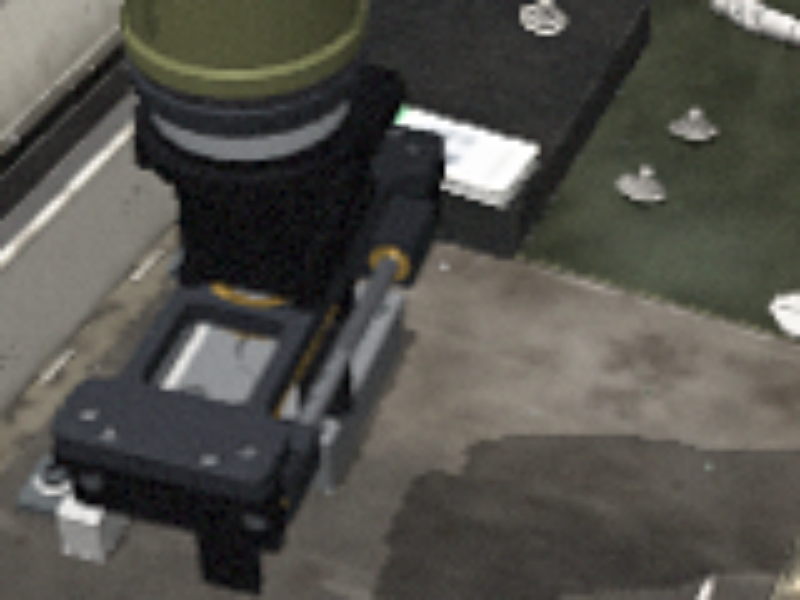

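View pics/top14.png

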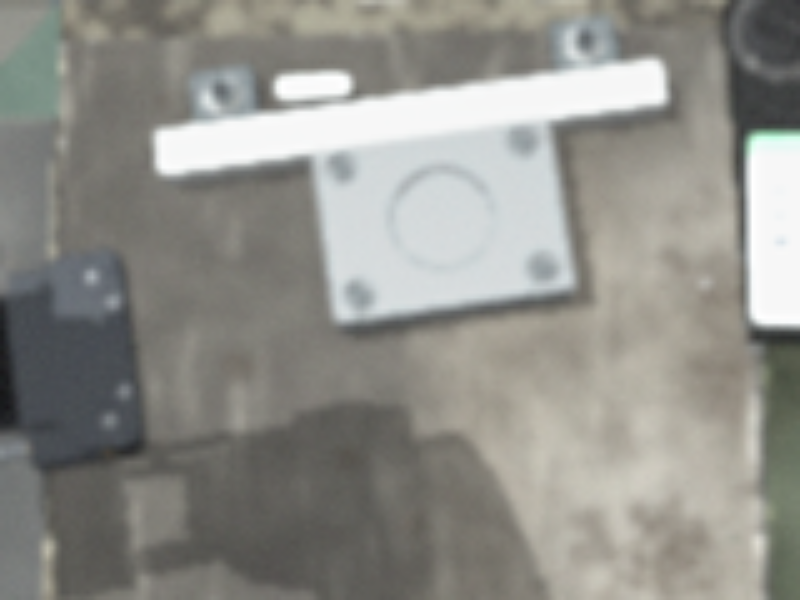

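In the top crop the block's long side lies along the fence with no visible gap between (315,155) and (550,125). The block reads 7.7° against the fence's 7.4–8.2°. The bystanders look unmoved, and the gripper is clear. I'll hand it in.

Run:
```python
from h import *
print(monitor.get_obs()["time_s"],ticket.sign_off())
```

```text
the job is handed in; nothing more can be done
20.075 None
```

The die block now lies with a long side flush against the fence. I handed the job in at about 20 s of the 67 s allowed, and no verdict was reported.

**What I did:**
1. I turned the block about 25° with the open fingers on its near long side.
2. It lagged the hand, and its far-left corner came within about 5 mm of the fence without touching. I backed off there.
3. I turned it a further 19° or so by pushing its left short end with the shut fingers, which also drew it clear of the fence.
4. I squared it with the two spread fingers, to within about 1° of the fence with a 25 mm gap, then pushed it up until it stopped. The force rose to about 12 N with no more travel.
5. I backed the gripper off and raised it clear.

**Last checks:**
- **Angle:** the top camera put the block at 7.7°, and the two cameras had put the fence at 7.4° and 8.2°, so it is parallel within about 0.5°.
- **Position:** its centre is about 11 mm to the right of the fence's middle, so the fence backs its whole length.
- **Gap:** the block measured 42.3 mm from the face, which is slightly past flush (45 mm). That is within the roughly 2–3 mm calibration error, and the picture shows no gap.
- **Other things on the bench:** I compared only the ring gauge, gauge block and nearer turned part with the start. The ring gauge and turned part read within about 10 mm of their starting positions. The network put the gauge block about 11 mm off, but the picture shows it where it was. I didn't re-measure the V block, screwdriver, caliper or farther turned part, but I never worked near them.
- **Not confirmed:** the scene camera's last block fit was unusable because the gripper was in the way, so the final pose rests on the top camera and the contact force.

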